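Pin the clamshell jig shut over a post and hold it pressed

TASK

A metal post lies in the open blue clamshell jig. Fold the aluminium upper half down onto the post, take the red-headed locating pin from its grey stand, put it down through the hole in the upper half into the hole below, and press on the pin until its collar sits on the upper half and the jig is fully shut against its spring. Finish while still pressing the pin down so the jig stays shut (it springs ajar if you let go), with the post still lying in its channel and the two brown vials and the small dish left where they stand.

Things in the scene. Friction and masses are not known exactly. Their poses are not given: they have to be found in the camera images.
- jig: Fixed jig. Origin: on the table under the middle of its lower half, a blue block 120 (x) x 90 (y) x 40 mm high; top = parting plane. Hinge along y at its +x side; two 10 mm high feet stick out 21 mm at -x. A 15 mm wide channel along y at x = 7.5 mm holds a white sprung cradle under the post; it yields 4 mm downward (6 N at first, 12 N when fully down).
- lid (a joint): Angle (rad) of the upper half, an aluminium plate 110 x 90 x 10 mm, 100 g: 0 = fully shut, flat on the lower half; grows as the free edge swings up, limit 1.3. Hinge friction (0.08 N m) keeps it where it is left while well open. Pushed down and let go it rests ajar on the sprung post at about 0.08 to 0.1; about 6 N pressed at its hole shuts it fully.
- hinge (a point): Point on the hinge axis, middle of its length, 58 mm in +x and 42 mm above the jig's origin. The plate's outer face lies 8.5 mm and its inner face 1.5 mm to either side of this axis; its free edge is 118 mm from the axis.
- lid_hole (a point): Centre of the mouth of the 14 mm through hole in the upper half, on its outer (upper) face, 98 mm from the hinge axis and 20 mm from the free edge, mid-width. Moves with the plate. Shut, it is 50.5 mm above the table. While ajar it lies about 1 mm nearer the hinge.
- lower_hole (a point): Centre of the mouth of the 14 mm hole in the lower half, at the parting plane 40 mm above the table, 40 mm in -x of the jig's origin, 30 mm deep. When the upper half is shut the two holes are in line.
- pin: Pin, 69 mm long, 60 g. Origin: centre of its lower tip, z towards the head. Steel shank 10 mm diameter, 34 mm long, lowest 6 mm tapering to 6 mm diameter; steel collar 26 mm diameter from 34 to 39 mm; red round head 20 mm diameter from 39 to 69 mm. Starts upright in the stand, collar on the stand's top. Home in the shut jig its tip is 16.5 mm above the table.
- pin_stand: Grey stand fixed to the table, 56 x 56 mm and 45 mm high (foot plate 72 x 72 x 6 mm), with a 14 mm hole in the middle of its top, 40 mm deep. Origin at the centre of its underside. (The cell's frame: two fixed uprights, 40 mm square and 1.25 m tall, stand near the robot at world x = 0.21, y = 0.29 and y = -0.62; fold the arm in to swing past one.)
- post: Loose grey steel post, 13 mm diameter, 100 mm long, lying along the jig's y in the channel. Origin mid-length at its underside.
- brown_vial: Bystander: brown vial with black cap, 27 mm diameter, 62 mm high, standing beside the jig. Origin under its centre.
- dish: Bystander: small clear round dish, 40 mm diameter, 13 mm high, beside the jig. Origin under its centre.
- white_cap_vial: Bystander: brown vial with white cap, 25 mm diameter, 58 mm high, standing behind the pin stand. Origin under its centre.

How it is judged:
By the outcome, as a careful person would: the job done as asked, in the order asked, and still so for the second after the job is handed in, while the arm keeps its last pose, push and grip.
It also fails if it takes over 54 s, if anything falls off the work surface, if the arm or the gripper's body presses on something with over 40 N, if the wrist force passes 120 N, or if a joint passes its speed limit or range.

ROBOT

A 6-joint arm with a two-finger parallel gripper is mounted at the origin on a cart in front of the work surface, level with it; the furniture and walls round the work are solid. World frame = base frame: x ahead of the robot, y to its left, z up, the work surface at z = 0. Lengths are in m, angles in rad, forces in N, time in s.
With the tool pointing down it reaches from about 0.35 to 0.975 m from the base axis. Payload 4.9 kg.
Tool frame: the origin (TCP) lies at the very end of the fingers, on their centre line; the grasp point (between the pads) lies 19 mm behind it; z points along the fingers, y is the line along which they close (so a half turn about z gives the same grasp; the last joint's range is limited). The gripper opens to 85 mm and grips with 20 to 120 N. Pads are 22 mm wide; open, the fingers measure 114 mm over their backs; the gripper's body (76 mm by 85 mm) begins 54 mm behind the grasp point. The pads swing forward as they close: fully open they stand 13 mm farther back than shut.
Start: joints at [1.137, 0.053, 1.613, -0, 1.476, -0.119], TCP at [0.194, 0.594, 0.231] pointing down, gripper open.
Joint ranges: [-3.01, 3.01], [-1.01, 2.22], [0.06, 2.58], [-1.02, 4.17], [0.09, 2.62], [-3.14, 3.14]. Speed limits (rad/s): [2.57, 2.57, 3.14, 3.14, 3.14, 3.14].

INTERFACE

Orientations are given as a rotation vector (axis times angle).
In Python, from station import get_obs, get_image, finish_job gives the robot as it stands. The module is installed in compiled form; this text tells all that it offers.
- The arm moves only by the tool carry_out, never from a script. Its argument "rows" is a list of rows, each a list of 7 numbers: the turn, a rotation vector about the tool's x, y, z as a fraction of full scale, then the shift along the tool's x, y, z as a fraction of full scale, then the closure, from -1 (fully open) to 1 (shut). A call has 1 to 5 rows; each row is the pose to reach, as a shift and turn from the pose commanded when the call began, along the tool's axes at that moment, turning the shorter way round; what a row does not reach only later rows make up. Full scale, the value 1, is 300 mm for a shift and pi rad for a turn. A row lasts 1/10 s, in which the tool goes at most 50 mm and 8.59 degrees, less where a joint would pass 70% of its speed; a pose out of reach is approached as far as the arm can. A call with a number of a shift or a turn outside -1 to 1 is refused whole. A call with a gripper value outside its range is refused whole. The fingers move at their own pace and stop on an object; "force" is the grip in N (left out, the last holds). Time passes only in rows, so rows that repeat a pose let the fingers close. It gives the time, the measured TCP pose, the force, the opening and the grip force at its end, in the units of the state.
- get_obs(): the state, without advancing time (a new reading comes with each control period).
- get_image(name): name is "side" or "top"; returns a dict with "img" (384x512x3 uint8, blue, green, red), "mtx" (3x3 intrinsics, pixels), "R" (3x3) and "t" (3): a world point X has camera coordinates R X + t. Camera axes: x right, y down, z forward; pixel columns grow to the right and rows downward; lengths in m; the calibration is good to about 2 mm. A picture is of the moment at which its call begins. There is no depth.
- finish_job(): hands the job in; it is judged then, once.
The state is a dict: "t": time; "q": joint angles; "dq": joint speeds; "effort": joint torques, N m; "tool_pos": TCP position; "tool_rot": TCP orientation; "contact_force": force on the tool from outside, world axes, zero at the start; "wrist_torque": the same for the moment, N m; "opening": finger opening in m; "grip_force": force on a finger pad.
Only numpy, scipy, OpenCV 4.12 (cv2) and the standard library are available. Lean on these libraries where they do the work, as an engineer would, in place of code of your own. Each camera call takes 0.05 s, during which the arm holds its last target. There are 200 camera calls.

## Working session

There is one attempt and no reset: what is moved stays moved. The work goes in short steps, Python scripts to look and compute and a tool call to move; the robot and the scene stay as the last step left them, time stands still between calls to the robot, and variables do not carry over. Pictures are saved under pics/ and viewed, at most 10 in all, crops included, and the job is handed in when it is done.

Besides the shell and the picture viewer there is one more tool, called after "Request:" as name(argument=value, ...), one argument or row to a line, values as JSON. carry_out: Moves the arm, as the interface text tells. Shift numbers are shares of 300 mm and turn numbers shares of pi rad, none past 1 either way. Its arguments: {"type":"object","properties":{"rows":{"type":"array"},"force":{"type":"number"}},"required":["rows"]}

```bash
mkdir -p pics; python3 - <<'E'
from station import *
import cv2,numpy as np
o=get_obs()
for k in o: print(k,np.round(o[k],3))
for n in("side","top"):
    d=get_image(n); cv2.imwrite(f"pics/{n}0.png",d["img"]); np.savez(f"{n}.npz",**d)
    print(n,np.round(d["mtx"],1).tolist(),np.round(-d["R"].T@d["t"],3),np.round(d["R"],3).tolist())
E
```

```text
t 0.0
q [ 1.137  0.053  1.614 -0.     1.476 -0.119]
dq [-0.     0.002  0.001  0.001  0.     0.   ]
effort [ 1.0000e-03 -3.9367e+01 -3.7019e+01  0.0000e+00  7.0000e-03  0.0000e+00]
tool_pos [0.193 0.594 0.23 ]
tool_rot [-4.920e-01 -3.102e+00  3.000e-03]
contact_force [-0.841  0.263  0.178]
wrist_torque [-0.025 -0.013  0.059]
grip_force 0.0
opening 0.085
side [[350.3, 0.0, 255.9], [0.0, 350.3, 196.3], [0.0, 0.0, 1.0]] [0.366 0.693 0.565] [[-0.967, -0.255, -0.004], [-0.15, 0.578, -0.802], [0.207, -0.775, -0.597]]
top [[418.6, 0.0, 260.5], [0.0, 418.6, 196.3], [0.0, 0.0, 1.0]] [0.329 0.01  0.966] [[-0.014, -1.0, -0.003], [-0.966, 0.015, -0.256], [0.256, -0.001, -0.967]]
```

View pics/top0.png

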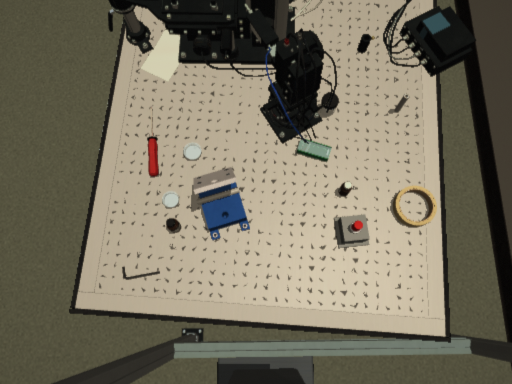

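View pics/side0.png

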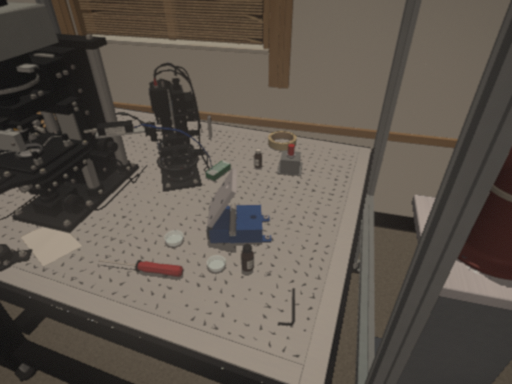

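The top view has the jig at about (222,207), with its open lid on the far (+x) side. The stand and pin are at (354,229), and the bystanders at (173,225), (171,200) and (346,189). I'll enlarge both areas.

```bash
python3 - <<'E'
import cv2,numpy as np
t=cv2.imread("pics/top0.png");s=cv2.imread("pics/side0.png")
def c(i,x,y,w,h,k): return cv2.resize(i[y:y+h,x:x+w],None,fx=k,fy=k,interpolation=cv2.INTER_CUBIC)
a=np.hstack([c(t,150,160,110,85,5)]); b=c(t,325,170,50,85,5)
cv2.imwrite("pics/c1.png",np.hstack([a,b])) 
a=c(s,195,165,85,115,5); b=c(s,245,130,70,115,5)
cv2.imwrite("pics/c2.png",np.hstack([a,b]))
E
```

```text
(no output)
```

View pics/c1.png

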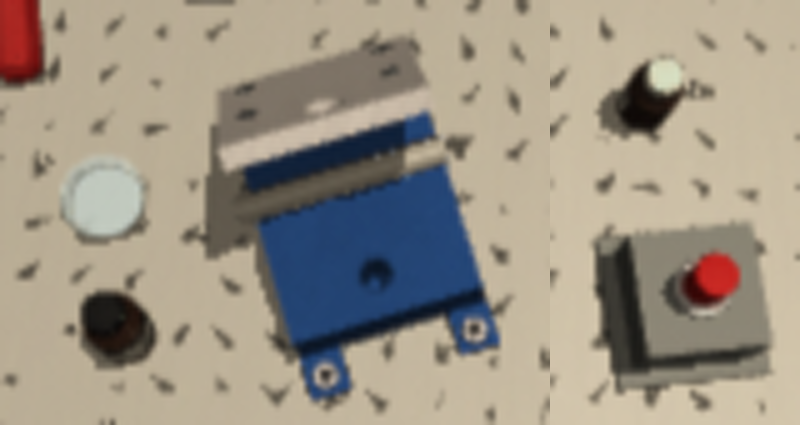

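View pics/c2.png

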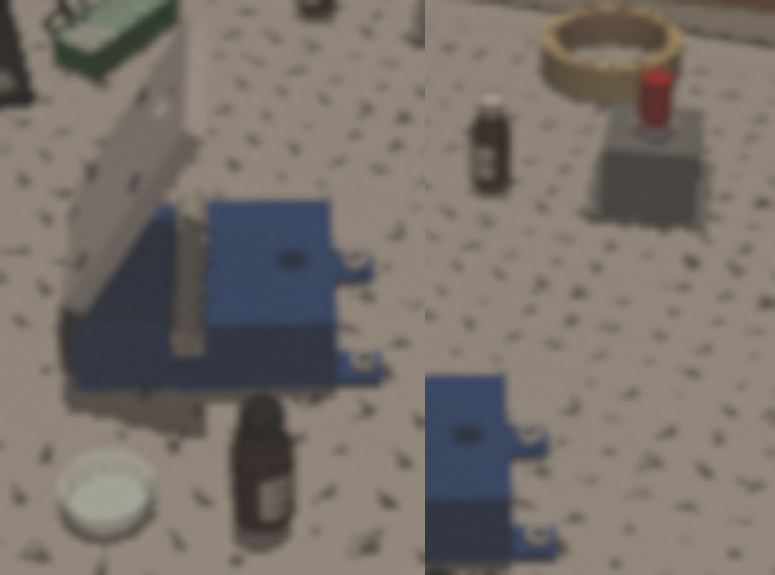

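In the enlarged top view the hole is at (376,274) in crop pixels, with sharp blue deck corners. The lid's outer face and its hole show at (322,105), and the red head is at (718,275). I'll fit the poses from both views.

```bash
cat > h.py <<'E'
import numpy as np,cv2
from scipy.optimize import least_squares
C={n:dict(np.load(f"{n}.npz")) for n in("side","top")}
def proj(n,X):
    c=C[n]; Y=np.atleast_2d(X)@c["R"].T+c["t"]; p=Y@c["mtx"].T; return p[:,:2]/p[:,2:]
def crop(p,x,y,u0=0,k=5): p=np.array(p,float); return np.c_[(p[:,0]-u0+.5)/k-.5+x,(p[:,1]+.5)/k-.5+y]
def T(v,P): # pose x,y,yaw
    c,s=np.cos(v[2]),np.sin(v[2]); P=np.atleast_2d(P)
    return np.c_[v[0]+c*P[:,0]-s*P[:,1],v[1]+s*P[:,0]+c*P[:,1],P[:,2]]
def lid(a,r,h,y=0): # r along plate from hinge, h outward normal
    return [.058-r*np.cos(a)+h*np.sin(a),y,.042+r*np.sin(a)+h*np.cos(a)]
E
python3 - <<'E'
from h import *
J=np.array([[-.04,0,.04],[-.06,.045,.04],[-.06,-.045,.04],[0,.045,.04],[0,-.045,.04]])
tp=crop([(376,274),(300,345),(482,290),(260,222),(447,165)],150,160)
sp=crop([(291,260),(336,323),(330,200),(205,323),(207,202)],195,165)
def f(v,w=(1,1)): return np.r_[w[0]*(proj("top",T(v,J))-tp).ravel(),w[1]*(proj("side",T(v,J))-sp).ravel()]
for w in((1,1),(1,0),(0,1)):
    r=least_squares(f,[.45,.1,.2],args=(w,)); print("jig",np.round(r.x,4),np.round(r.fun,1).tolist() if w==(1,1) else "")
    if w==(1,1): v=r.x
np.save("jig.npy",v)
lt=crop([(322,105)],150,160); ls=crop([(160,105)],195,165)
g=lambda a:np.r_[(proj("top",T(v,lid(a[0],.098,.0085)))-lt).ravel(),(proj("side",T(v,lid(a[0],.098,.0085)))-ls).ravel()]
r=least_squares(g,[1.2]); a=r.x[0]; print("lid",a,r.fun)
for y in(.045,-.045): 
  for h in(.0085,-.0015): print("free edge",T(v,lid(a,.118,h,y)).round(3),proj("top",T(v,lid(a,.118,h,y))).round(1))
# pin
ht=crop([(718,275)],325,170,550); hs=crop([(657,78)],245,130,425)
k=lambda p:np.r_[(proj("top",[p[0],p[1],.08])-ht).ravel(),(proj("side",[p[0],p[1],.08])-hs).ravel()]
r=least_squares(k,[.4,-.2]); print("pin",r.x,r.fun)
S=np.array([[.028,.028,.045],[.028,-.028,.045],[-.028,-.028,.045],[-.028,.028,.045]])
st=crop([(630,237),(755,223),(770,345),(650,360)],325,170,550)
r=least_squares(lambda v:(proj("top",T(v,S))-st).ravel(),[.4,-.2,0]); print("stand",r.x,r.fun.round(1))
# bystanders, base
def ground(n,p,z):
    return least_squares(lambda q:(proj(n,[q[0],q[1],z])-p).ravel(),[.4,0]).x.round(3)
print("brown top",ground("top",crop([(100,318)],150,160),.062),"side",ground("side",crop([(263,405)],195,165),.062))
print("dish",ground("top",crop([(103,200)],150,160),.013))
print("white",ground("top",crop([(663,77)],325,170,550),.058))
E
```

```text
jig [0.5723 0.1011 0.2858] [0.4, 0.1, -1.3, 0.0, 0.7, -0.6, -0.2, -0.2, 0.2, -0.1, 0.2, -0.2, 0.6, 0.0, 0.2, -0.3, -0.2, 0.6, 0.1, -0.2]
jig [0.5719 0.1011 0.2891] 
jig [0.5727 0.101  0.2823] 
lid 1.0363149040346404 [ 0.18058305 -0.24196001  0.47700291 -0.7573165 ]
free edge [[0.565 0.146 0.148]] [[193.3 188.7]]
free edge [[0.556 0.143 0.143]] [[194.7 193.3]]
free edge [[0.59  0.059 0.148]] [[235.8 176.2]]
free edge [[0.582 0.057 0.143]] [[237.1 180.8]]
pin [ 0.49851251 -0.19975728] [-0.0515629  -0.02925718  0.05928643 -0.12452658]
stand [ 0.49809473 -0.20013185  0.08614659] [-0.1 -0.2 -0.4  0.1  0.8  0.3 -0.3 -0.2]
brown top [0.511 0.21 ] side [0.514 0.206]
dish [0.578 0.222]
white [ 0.594 -0.187]
```

Request:
carry_out(
  rows=[
    [0, 0, 0, 0.1, -0.06, -0.12, -1],
    [0, 0, 0, 0.2, -0.12, -0.24, -1],
    [0, 0, 0, 0.3, -0.18, -0.36, -1],
    [0, 0, 0, 0.4, -0.24, -0.48, -1],
    [0, 0, 0, 0.5, -0.3, -0.6, -1],
  ],
)

```text
t: 0.6
tool_pos: [0.0224, 0.5545, 0.4115]
tool_rot: [-0.493, -3.103, 0.001]
contact_force: [0.6, 1.3, 0.0]
opening: 0.0853
grip_force: 0.0
```

```bash
cat > o.py <<'E'
from station import *
import numpy as np,json
o=get_obs(); 
for k in("t","q","tool_pos","tool_rot","contact_force","opening","grip_force"): print(k,np.round(o[k],4).tolist())
open("log.jsonl","a").write(json.dumps({k:np.array(o[k]).tolist() for k in("q","tool_pos","tool_rot")})+"\n")
E
python3 o.py
```

```text
t 0.6
q [1.3963, -0.1564, 1.5201, 0.0001, 1.7786, 0.1405]
tool_pos [0.0224, 0.5545, 0.4115]
tool_rot [-0.4928, -3.1026, 0.001]
contact_force [0.6309, 1.3429, 0.0402]
opening 0.0853
grip_force 0.0
```

Request:
carry_out(
  rows=[
    [0, 0, 0, -0.036, -0.108, -0.114, -1],
    [0, 0, 0, -0.072, -0.216, -0.228, -1],
    [0, 0, 0, -0.108, -0.324, -0.342, -1],
    [0, 0, 0, -0.144, -0.432, -0.456, -1],
    [0, 0, 0, -0.18, -0.54, -0.57, -1],
  ],
)

```text
t: 1.1
tool_pos: [0.0246, 0.3828, 0.5825]
tool_rot: [0.492, 3.103, -0.001]
contact_force: [0.9, 0.0, 0.5]
opening: 0.0852
grip_force: 0.0
```

```bash
python3 o.py; python3 - <<'E'
import json,numpy as np
from scipy.optimize import least_squares
D=[dict(q=[1.137,.053,1.6135,0,1.476,-.119],tool_pos=[.1935,.594,.2305])]+[json.loads(l) for l in open("log.jsonl")]
q=np.array([d["q"] for d in D]);p=np.array([d["tool_pos"] for d in D])
R=np.sqrt(p[:,0]**2+p[:,1]**2-.0742**2)
a=q[:,1];b=q[:,1]+q[:,2]
print(np.arctan2(p[:,1],p[:,0])-q[:,0],R)
# R=c+L1 sin a+L2 sin b ; z=e+L1 cos a+L2 cos b
A=np.block([[np.ones((3,1)),np.zeros((3,1)),np.sin(a)[:,None],np.sin(b)[:,None]],[np.zeros((3,1)),np.ones((3,1)),np.cos(a)[:,None],np.cos(b)[:,None]]])
x,res,_,s=np.linalg.lstsq(A,np.r_[R,p[:,2]],rcond=None);print(x,s,A@x-np.r_[R,p[:,2]])
E
```

```text
t 1.1
q [1.312, -0.4647, 1.4757, -0.0001, 2.1311, 0.0556]
tool_pos [0.0246, 0.3828, 0.5825]
tool_rot [0.4919, 3.1028, -0.0006]
contact_force [0.8784, 0.0077, 0.4932]
opening 0.0852
grip_force 0.0
[0.11887938 0.13414935 0.19459541] [0.62030042 0.54993714 0.37639285]
[-0.00510614 -0.01704735  0.30631407  0.61343368] [2.45286103 2.41026858 0.32666422 0.2595547 ] [ 1.44703342e-03 -2.44791275e-03  1.00087933e-03 -2.81676763e-04
  2.13369639e-04  6.83071240e-05]
```

Request:
carry_out(
  rows=[
    [0, 0, 0, -0.035, -0.135, -0.033, -1],
    [0, 0, 0, -0.07, -0.27, -0.067, -1],
    [0, 0, 0, -0.105, -0.405, -0.1, -1],
    [0, 0, 0, -0.14, -0.54, -0.133, -1],
  ],
)

```text
t: 1.5
tool_pos: [0.0141, 0.2157, 0.6216]
tool_rot: [0.491, 3.103, -0.0]
contact_force: [1.1, 0.6, 1.2]
opening: 0.0854
grip_force: 0.0
```

```bash
python3 o.py; cat > mv.py <<'E'
import numpy as np
from scipy.spatial.transform import Rotation as Rn
def rows(p0,r0,targets,g=-1):
    """targets: list of (pos, yaw of tool x in world, tool down). prints rows in shares"""
    R0=Rn.from_rotvec(r0)
    for P,yaw in targets:
        x=[np.cos(yaw),np.sin(yaw),0]; z=[0,0,-1.]; M=np.c_[x,np.cross(z,x),z]
        rv=(R0.inv()*Rn.from_matrix(M)).as_rotvec()/np.pi
        s=R0.inv().apply(np.array(P)-p0)/.3
        print([*rv.round(4).tolist(),*s.round(3).tolist(),g])
    return np.array(P),Rn.from_matrix(M).as_rotvec()
E
python3 - <<'E'
from mv import *
from station import get_obs
o=get_obs();p,r=np.array(o["tool_pos"]),o["tool_rot"]
az0=np.arctan2(p[1],p[0]);r0=np.hypot(*p[:2]);y0=2.827
T=[((r0*np.cos(a),r0*np.sin(a),.62),y) for a,y in zip(np.linspace(az0,.35,11)[1:],np.linspace(y0,3.428,11)[1:])]
p,r=rows(p,r,T[:5]);print();rows(p,r,T[5:])
E
```

```text
t 1.5
q [1.1552, -0.7773, 1.5716, -0.0002, 2.3474, -0.1019]
tool_pos [0.0141, 0.2157, 0.6216]
tool_rot [0.4909, 3.1029, -0.0003]
contact_force [1.1366, 0.6437, 1.1786]
opening 0.0854
grip_force 0.0
[-0.0, 0.0, -0.0189, -0.082, 0.016, 0.005, -1]
[-0.0, 0.0, -0.038, -0.165, 0.022, 0.005, -1]
[-0.0, 0.0, -0.0571, -0.248, 0.019, 0.005, -1]
[-0.0, 0.0, -0.0763, -0.33, 0.006, 0.005, -1]
[-0.0001, 0.0, -0.0954, -0.41, -0.017, 0.005, -1]

[-0.0, 0.0, -0.0191, -0.064, -0.053, 0.0, -1]
[-0.0, 0.0, -0.0383, -0.122, -0.113, 0.0, -1]
[-0.0, 0.0, -0.0574, -0.173, -0.179, 0.0, -1]
[-0.0, 0.0, -0.0765, -0.215, -0.25, 0.0, -1]
[-0.0, 0.0, -0.0957, -0.249, -0.326, 0.0, -1]
```

Request:
carry_out(
  rows=[
    [0, 0, -0.019, -0.082, 0.016, 0, 1],
    [0, 0, -0.038, -0.165, 0.022, 0, 1],
    [0, 0, -0.057, -0.248, 0.019, 0, 1],
    [0, 0, -0.076, -0.33, 0.006, 0, 1],
    [0, 0, -0.095, -0.41, -0.017, 0, 1],
  ],
)

```text
t: 2.0
tool_pos: [0.1309, 0.174, 0.621]
tool_rot: [-0.021, -3.141, 0.0]
contact_force: [-0.3, 0.3, -0.7]
opening: 0.0127
grip_force: 0.0
```

Request:
carry_out(
  rows=[
    [0, 0, -0.019, -0.064, -0.053, 0, 1],
    [0, 0, -0.038, -0.122, -0.113, 0, 1],
    [0, 0, -0.057, -0.173, -0.179, 0, 1],
    [0, 0, -0.076, -0.215, -0.25, 0, 1],
    [0, 0, -0.095, -0.249, -0.326, 0, 1],
  ],
)

```text
t: 2.5
tool_pos: [0.2036, 0.0746, 0.621]
tool_rot: [0.446, -3.109, -0.0]
contact_force: [0.3, 1.1, -0.3]
opening: -0.0002
grip_force: 0.0
```

```bash
python3 o.py; python3 - <<'E'
from mv import *
from h import *
from station import get_obs
v=np.load("jig.npy");o=get_obs();p,r=np.array(o["tool_pos"]),o["tool_rot"]
yaw=v[2]+np.pi
def tip(a,rr=.105,y=-.012,gap=0):  # TCP so that tip's -x corner (11 mm) touches the outer face
    P=np.array(lid(a,rr,.0085+gap,y)); P[0]+=.011; return T(v,P)[0]
start=tip(1.036,gap=.02); print("start",start)
w=[p+(start+[0,0,.08]-p)*k/11 for k in range(1,12)]+[start+[0,0,.04],start]
for i in range(0,len(w),5):
    p,r=rows(p,r,[(P,yaw) for P in w[i:i+5]],1);print()
w=[tip(a) for a in np.linspace(1.036,.07,13)]
for i in range(0,len(w),5): p,r=rows(p,r,[(P,yaw) for P in w[i:i+5]],1);print(p.round(3))
E
```

```text
t 2.5
q [0.0019, -0.7765, 1.5724, 0.0001, 2.3463, -1.8535]
tool_pos [0.2036, 0.0746, 0.621]
tool_rot [0.4455, -3.1091, -0.0002]
contact_force [0.2988, 1.0632, -0.3001]
opening -0.0002
grip_force 0.0
start [0.61404845 0.10082642 0.14686458]
[0.0001, -0.0002, -0.0004, -0.122, -0.027, 0.119, 1]
[0.0001, -0.0002, -0.0004, -0.243, -0.055, 0.239, 1]
[0.0001, -0.0002, -0.0004, -0.365, -0.082, 0.358, 1]
[0.0001, -0.0002, -0.0004, -0.487, -0.109, 0.477, 1]
[0.0001, -0.0002, -0.0004, -0.608, -0.137, 0.597, 1]

[0.0, -0.0, -0.0, -0.122, -0.027, 0.119, 1]
[0.0, -0.0, -0.0, -0.243, -0.055, 0.239, 1]
[0.0, -0.0, -0.0, -0.365, -0.082, 0.358, 1]
[0.0, -0.0, -0.0, -0.486, -0.11, 0.478, 1]
[0.0, -0.0, -0.0, -0.608, -0.137, 0.597, 1]

[0.0, -0.0, -0.0, -0.122, -0.027, 0.119, 1]
[0.0, -0.0, -0.0, -0.122, -0.027, 0.253, 1]
[0.0, -0.0, -0.0, -0.122, -0.027, 0.386, 1]

[0.0, -0.0, -0.0, 0.057, -0.0, 0.034, 1]
[0.0, -0.0, -0.0, 0.082, 0.0, 0.047, 1]
[0.0, -0.0, -0.0, 0.106, -0.0, 0.063, 1]
[0.0, -0.0, -0.0, 0.128, -0.0, 0.08, 1]
[0.0, -0.0, -0.0, 0.149, 0.0, 0.099, 1]
[0.571 0.088 0.117]
[0.0, -0.0, -0.0, 0.019, -0.0, 0.021, 1]
[0.0, -0.0, -0.0, 0.037, -0.0, 0.043, 1]
[0.0, -0.0, -0.0, 0.053, -0.0, 0.066, 1]
[0.0, -0.0, -0.0, 0.067, -0.0, 0.091, 1]
[0.0, -0.0, -0.0, 0.079, -0.0, 0.116, 1]
[0.548 0.082 0.082]
[0.0, -0.0, -0.0, 0.01, -0.0, 0.027, 1]
[0.0, -0.0, -0.0, 0.017, 0.0, 0.054, 1]
[0.0, -0.0, -0.0, 0.023, -0.0, 0.081, 1]
[0.542 0.08  0.058]
```

Request:
carry_out(
  rows=[
    [0, 0, 0, -0.122, -0.027, 0.119, 1],
    [0, 0, 0, -0.243, -0.055, 0.239, 1],
    [0, 0, 0, -0.365, -0.082, 0.358, 1],
    [0, 0, 0, -0.487, -0.109, 0.477, 1],
    [0, 0, 0, -0.608, -0.137, 0.597, 1],
  ],
)

```text
t: 3.0
tool_pos: [0.3844, 0.0865, 0.4467]
tool_rot: [0.441, -3.11, -0.0]
contact_force: [0.6, 0.8, 1.0]
opening: 0.0002
grip_force: 0.0
```

Request:
carry_out(
  rows=[
    [0, 0, 0, -0.122, -0.027, 0.119, 1],
    [0, 0, 0, -0.243, -0.055, 0.239, 1],
    [0, 0, 0, -0.365, -0.082, 0.358, 1],
    [0, 0, 0, -0.486, -0.11, 0.478, 1],
    [0, 0, 0, -0.608, -0.137, 0.597, 1],
  ],
)

```text
t: 3.5
tool_pos: [0.5645, 0.0975, 0.2735]
tool_rot: [0.442, -3.11, -0.0]
contact_force: [0.6, 1.0, -0.5]
opening: -0.0003
grip_force: 0.0
```

Request:
carry_out(
  rows=[
    [0, 0, 0, -0.122, -0.027, 0.119, 1],
    [0, 0, 0, -0.122, -0.027, 0.253, 1],
    [0, 0, 0, -0.122, -0.027, 0.253, 1],
  ],
)

```text
t: 3.8
tool_pos: [0.5969, 0.0995, 0.1908]
tool_rot: [0.439, -3.095, -0.002]
contact_force: [-1.2, -0.8, -0.9]
opening: -0.0002
grip_force: 0.0
```

```bash
python3 o.py; cat > look.py <<'E'
import sys,cv2,numpy as np
from station import get_image
def c(i,x,y,w,h,k=5): return cv2.resize(i[y:y+h,x:x+w],None,fx=k,fy=k,interpolation=cv2.INTER_CUBIC)
n=sys.argv[1]; a=list(map(int,sys.argv[2:10]))
t=get_image("top")["img"];s=get_image("side")["img"]
cv2.imwrite(f"pics/{n}.png",np.hstack([c(t,*a[:4]),c(s,*a[4:])]))
E
python3 look.py l1 175 150 80 110 195 155 80 110
```

```text
t 3.8
q [0.0423, 0.0439, 1.6904, 0.0, 1.4229, -1.8104]
tool_pos [0.5969, 0.0995, 0.1908]
tool_rot [0.4392, -3.0951, -0.0024]
contact_force [-1.1812, -0.772, -0.9229]
opening -0.0002
grip_force 0.0
```

View pics/l1.png

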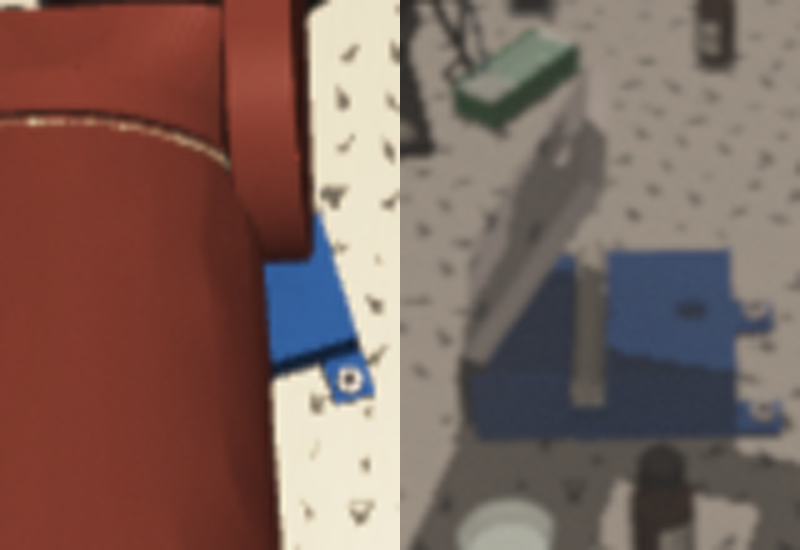

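The side crop shows the lid still open, the post in its channel, and no gripper in the crop. The arm hides the jig in the top view. I'll let the motion settle and check where the tool should project.

Request:
carry_out(
  rows=[
    [0, 0, 0, 0, 0, 0, 1],
    [0, 0, 0, 0, 0, 0, 1],
  ],
)

```text
t: 4.1
tool_pos: [0.6022, 0.0999, 0.2036]
tool_rot: [-0.441, 3.105, -0.001]
contact_force: [-0.1, -0.0, 0.6]
opening: -0.0002
grip_force: 0.0
```

```bash
python3 o.py; python3 -c "
from h import *
from station import get_obs
p=get_obs()['tool_pos'];print(proj('side',p),proj('side',np.add(p,[0,0,.1])))"
```

```text
t 4.1
q [0.0426, 0.033, 1.6799, -0.0, 1.4229, -1.8104]
tool_pos [0.6022, 0.0999, 0.2036]
tool_rot [-0.4411, 3.1047, -0.0009]
contact_force [-0.1426, -0.0139, 0.6033]
opening -0.0002
grip_force 0.0
[[219.11594272 153.35684587]] [[215.61200534 107.19355585]]
```

```bash
cat > push.py <<'E'
from mv import *
from h import *
from station import get_obs
v=np.load("jig.npy");o=get_obs();p,r=np.array(o["tool_pos"]),o["tool_rot"]
yaw=v[2]+np.pi
def tip(a,rr=.105,y=-.012,gap=0):
    P=np.array(lid(a,rr,.0085+gap,y)); P[0]+=.011; return T(v,P)[0]
E
python3 - <<'E'
from push import *
s=tip(1.036,gap=.02)
w=[p+(s-p)*k/3 for k in (1,2,3)]+[s,s]
rows(p,r,[(P,yaw) for P in w],1)
E
```

```text
[-0.0004, 0.0018, -0.0011, -0.013, -0.003, 0.063, 1]
[-0.0004, 0.0018, -0.0011, -0.025, -0.005, 0.126, 1]
[-0.0004, 0.0018, -0.0011, -0.038, -0.008, 0.189, 1]
[-0.0004, 0.0018, -0.0011, -0.038, -0.008, 0.189, 1]
[-0.0004, 0.0018, -0.0011, -0.038, -0.008, 0.189, 1]
```

Request:
carry_out(
  rows=[
    [0, 0.002, -0.001, -0.013, -0.003, 0.063, 1],
    [0, 0.002, -0.001, -0.025, -0.005, 0.126, 1],
    [0, 0.002, -0.001, -0.038, -0.008, 0.189, 1],
    [0, 0.002, -0.001, -0.038, -0.008, 0.189, 1],
    [0, 0.002, -0.001, -0.038, -0.008, 0.189, 1],
  ],
)

```text
t: 4.6
tool_pos: [0.6123, 0.1007, 0.1427]
tool_rot: [0.446, -3.103, 0.001]
contact_force: [0.5, 0.2, -0.4]
opening: 0.0002
grip_force: 0.0
```

```bash
python3 o.py; python3 - <<'E'
from push import *
w=[tip(a) for a in np.linspace(1.036,.05,15)]
for i in range(0,len(w),5): p,r=rows(p,r,[(P,yaw) for P in w[i:i+5]],1);print(p.round(3))
E
```

```text
t 4.6
q [0.0438, 0.1153, 1.6981, -0.0016, 1.3352, -1.812]
tool_pos [0.6123, 0.1007, 0.1427]
tool_rot [0.4456, -3.1026, 0.0013]
contact_force [0.4542, 0.2314, -0.3694]
opening 0.0002
grip_force 0.0
[0.0001, -0.0023, -0.0002, 0.052, -0.001, 0.02, 1]
[0.0001, -0.0023, -0.0002, 0.073, -0.001, 0.032, 1]
[0.0001, -0.0023, -0.0002, 0.094, -0.001, 0.045, 1]
[0.0001, -0.0023, -0.0002, 0.114, -0.001, 0.06, 1]
[0.0001, -0.0023, -0.0002, 0.133, -0.001, 0.076, 1]
[0.574 0.089 0.12 ]
[0.0, -0.0, -0.0, 0.018, -0.0, 0.017, 1]
[0.0, -0.0, -0.0, 0.034, 0.0, 0.036, 1]
[0.0, -0.0, -0.0, 0.049, 0.0, 0.055, 1]
[0.0, -0.0, -0.0, 0.063, -0.0, 0.076, 1]
[0.0, -0.0, -0.0, 0.075, -0.0, 0.097, 1]
[0.552 0.083 0.091]
[0.0, -0.0, -0.0, 0.011, -0.0, 0.022, 1]
[0.0, -0.0, -0.0, 0.02, 0.0, 0.045, 1]
[0.0, -0.0, -0.0, 0.027, -0.0, 0.069, 1]
[0.0, -0.0, -0.0, 0.033, 0.0, 0.093, 1]
[0.0, -0.0, -0.0, 0.037, -0.0, 0.117, 1]
[0.542 0.08  0.056]
```

Request:
carry_out(
  rows=[
    [0, 0, 0, 0.04, 0, 0.03, 1],
    [0, 0, 0, 0.073, 0, 0.045, 1],
    [0, 0, 0, 0.094, 0, 0.06, 1],
    [0, 0, 0, 0.114, 0, 0.075, 1],
    [0, 0, 0, 0.133, 0, 0.09, 1],
  ],
)

```text
t: 5.1
tool_pos: [0.5741, 0.0892, 0.1166]
tool_rot: [0.446, -3.105, 0.002]
contact_force: [2.1, 0.3, 0.0]
opening: -0.0
grip_force: 0.3
```

Request:
carry_out(
  rows=[
    [0, 0, 0, 0.018, 0, 0.017, 1],
    [0, 0, 0, 0.034, 0, 0.036, 1],
    [0, 0, 0, 0.049, 0, 0.055, 1],
    [0, 0, 0, 0.063, 0, 0.076, 1],
    [0, 0, 0, 0.075, 0, 0.097, 1],
  ],
)

```text
t: 5.6
tool_pos: [0.552, 0.0829, 0.0867]
tool_rot: [0.446, -3.103, 0.001]
contact_force: [0.2, 0.8, 1.2]
opening: -0.0
grip_force: 0.2
```

```bash
python3 o.py; python3 - <<'E'
from push import *
w=[tip(a) for a in (.3,.23,.16,.1,.05)]
rows(p,r,[(P,yaw) for P in w],1);print(p)
E
python3 look.py l2 175 150 80 110 195 115 80 110
```

```text
t 5.6
q [0.0166, 0.0336, 1.8853, -0.0017, 1.229, -1.8388]
tool_pos [0.552, 0.0829, 0.0867]
tool_rot [0.4456, -3.1034, 0.0012]
contact_force [0.1907, 0.8394, 1.2148]
opening -0.0
grip_force 0.2007
[0.0, -0.0021, -0.0002, 0.014, -0.001, 0.018, 1]
[0.0, -0.0021, -0.0002, 0.022, -0.001, 0.042, 1]
[0.0, -0.0021, -0.0002, 0.029, -0.001, 0.065, 1]
[0.0, -0.0021, -0.0002, 0.033, -0.001, 0.086, 1]
[0.0, -0.0021, -0.0002, 0.035, -0.001, 0.103, 1]
[0.55196615 0.08294342 0.08666384]
```

View pics/l2.png

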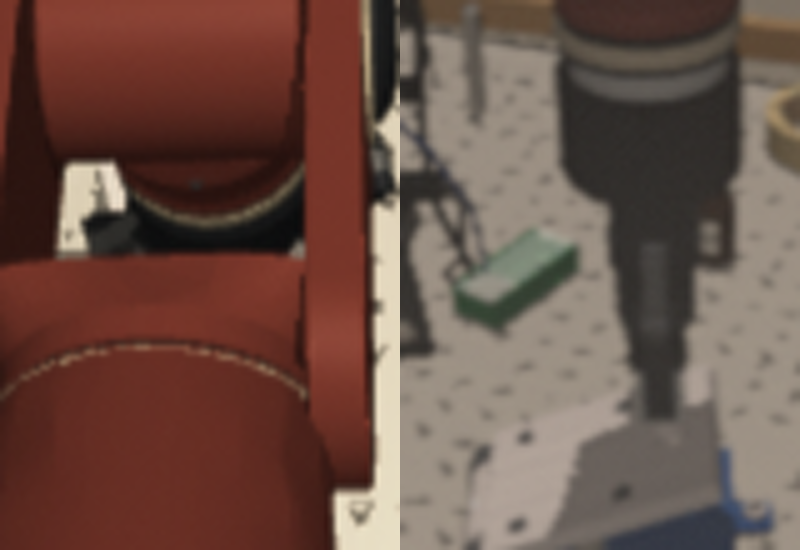

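The side view shows the fingertips on the lid's outer face and the lid well down. Continuing to press it ajar, then lifting.

Request:
carry_out(
  rows=[
    [0, 0, 0, 0.014, 0, 0.018, 1],
    [0, 0, 0, 0.022, 0, 0.042, 1],
    [0, 0, 0, 0.029, 0, 0.065, 1],
    [0, 0, 0, 0.033, 0, 0.086, 1],
    [0, 0, 0, 0.035, 0, 0.103, 1],
  ],
)

```text
t: 6.2
tool_pos: [0.5416, 0.0799, 0.0558]
tool_rot: [0.446, -3.102, 0.001]
contact_force: [-2.4, 0.4, 3.6]
opening: -0.0001
grip_force: 1.8
```

Request:
carry_out(
  rows=[
    [0, 0, 0, 0, 0, 0, 1],
    [0, 0, 0, 0, 0, -0.1, 1],
    [0, 0, 0, 0, 0, -0.25, 1],
    [0, 0, 0, 0, 0, -0.35, 1],
    [0, 0, 0, 0, 0, -0.35, 1],
  ],
)

```text
t: 6.7
tool_pos: [0.5464, 0.0804, 0.1679]
tool_rot: [-0.446, 3.105, -0.003]
contact_force: [0.7, -0.9, 0.5]
opening: 0.0002
grip_force: 0.0
```

```bash
python3 o.py; python3 - <<'E'
from push import *
P=np.array([.4985,-.1998,.16]);w=[p+(P-p)*k/8 for k in range(1,9)]+[P,P]
for i in(0,5): p,r=rows(p,r,[(P,yaw) for P in w[i:i+5]],-.2);print()
E
```

```text
t 6.7
q [0.012, -0.0763, 1.8485, -0.0015, 1.3643, -1.8438]
tool_pos [0.5464, 0.0804, 0.1679]
tool_rot [-0.446, 3.1048, -0.0034]
contact_force [0.6941, -0.9018, 0.5001]
opening 0.0002
grip_force 0.0
[-0.0009, 0.0014, -0.0002, 0.052, -0.106, 0.003, -0.2]
[-0.0009, 0.0014, -0.0002, 0.104, -0.213, 0.007, -0.2]
[-0.0009, 0.0014, -0.0002, 0.156, -0.319, 0.01, -0.2]
[-0.0009, 0.0014, -0.0002, 0.208, -0.426, 0.013, -0.2]
[-0.0009, 0.0014, -0.0002, 0.26, -0.532, 0.017, -0.2]

[0.0, -0.0, -0.0, 0.052, -0.106, 0.003, -0.2]
[0.0, -0.0, -0.0, 0.104, -0.213, 0.007, -0.2]
[0.0, -0.0, -0.0, 0.156, -0.319, 0.01, -0.2]
[0.0, -0.0, -0.0, 0.156, -0.319, 0.01, -0.2]
[0.0, -0.0, -0.0, 0.156, -0.319, 0.01, -0.2]
```

Request:
carry_out(
  rows=[
    [0, 0.001, 0, 0.052, -0.106, 0.003, -0.2],
    [0, 0.001, 0, 0.104, -0.213, 0.007, -0.2],
    [0, 0.001, 0, 0.156, -0.319, 0.01, -0.2],
    [0, 0.001, 0, 0.208, -0.426, 0.013, -0.2],
    [0, 0.001, 0, 0.26, -0.532, 0.017, -0.2],
  ],
)

```text
t: 7.2
tool_pos: [0.5119, -0.096, 0.1558]
tool_rot: [0.445, -3.099, 0.001]
contact_force: [0.7, -0.7, -0.4]
opening: 0.0512
grip_force: 0.0
```

Request:
carry_out(
  rows=[
    [0, 0, 0, 0.052, -0.106, 0.003, -0.2],
    [0, 0, 0, 0.104, -0.213, 0.007, -0.2],
    [0, 0, 0, 0.156, -0.319, 0.01, -0.2],
    [0, 0, 0, 0.156, -0.319, 0.01, -0.2],
    [0, 0, 0, 0.156, -0.319, 0.01, -0.2],
  ],
)

```text
t: 7.7
tool_pos: [0.4942, -0.2001, 0.1533]
tool_rot: [0.442, -3.1, -0.0]
contact_force: [0.7, 0.7, -0.4]
opening: 0.051
grip_force: 0.0
```

```bash
python3 o.py; python3 - <<'E'
from push import *
P=np.array([.4985,-.1998,.0525]);w=[p+(P-p)*k/4 for k in range(1,5)]+[P]
rows(p,r,[(P,yaw) for P in w[:5]],-.2)
E
python3 look.py l3 175 150 80 110 195 120 80 110
```

```text
t 7.7
q [-0.5211, -0.1, 1.8961, -0.0064, 1.3538, -2.374]
tool_pos [0.4942, -0.2001, 0.1533]
tool_rot [0.4424, -3.0998, -0.0003]
contact_force [0.6593, 0.7492, -0.4039]
opening 0.051
grip_force 0.0
[0.0005, -0.0033, -0.0007, -0.004, -0.001, 0.084, -0.2]
[0.0005, -0.0033, -0.0007, -0.009, -0.002, 0.168, -0.2]
[0.0005, -0.0033, -0.0007, -0.013, -0.003, 0.252, -0.2]
[0.0005, -0.0033, -0.0007, -0.018, -0.004, 0.336, -0.2]
[0.0005, -0.0033, -0.0007, -0.018, -0.004, 0.336, -0.2]
```

View pics/l3.png

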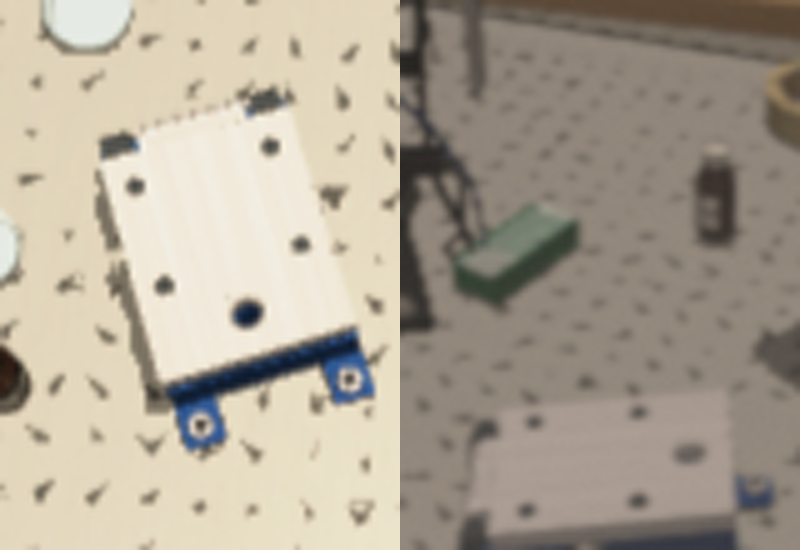

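The lid now rests ajar, with its hole at (247,313) in the top crop and (289,453) in the side crop. Bystanders are undisturbed. Descending onto the pin.

Request:
carry_out(
  rows=[
    [0, -0.002, 0, -0.004, 0, 0.07, -0.2],
    [0, -0.003, 0, -0.009, 0, 0.14, -0.2],
    [0, -0.003, 0, -0.014, 0, 0.2, -0.2],
    [0, -0.003, 0, -0.014, 0, 0.2, -0.2],
    [0, -0.003, 0, -0.014, 0, 0.2, -0.2],
  ],
)

```text
t: 8.3
tool_pos: [0.4983, -0.1979, 0.0942]
tool_rot: [0.449, -3.109, -0.001]
contact_force: [-0.2, 0.4, 0.6]
opening: 0.0511
grip_force: 0.0
```

```bash
python3 o.py; python3 - <<'E'
from push import *
P=np.array([.4985,-.1998,.0525])
rows(p,r,[(P,yaw)],-.2)
t=crop([(247,313)],175,150);s=crop([(689,453)],195,120,400)
x=least_squares(lambda X:np.r_[(proj("top",X)-t).ravel(),(proj("side",X)-s).ravel()],[.53,.09,.06]);print("hole",x.x,x.fun)
for a in(.08,.1): print(T(v,lid(a,.098,.0085)),proj("top",T(v,lid(a,.098,.0085)))-t,proj("side",T(v,lid(a,.098,.0085)))-s)
print("lower",T(v,[-.04,0,.04]))
E
```

```text
t 8.3
q [-0.517, -0.0317, 1.9367, 0.0001, 1.2374, -2.3746]
tool_pos [0.4983, -0.1979, 0.0942]
tool_rot [0.4488, -3.1088, -0.0009]
contact_force [-0.245, 0.4435, 0.6244]
opening 0.0511
grip_force 0.0
[0.0002, -0.0001, 0.0003, 0.001, -0.006, 0.139, -0.2]
hole [0.53484594 0.09075326 0.05911299] [ 0.00120963  0.01239731 -0.01235928 -0.00360202]
[[0.53485775 0.09006141 0.05830445]] [[0.34446761 0.08254316]] [[0.06540938 0.08610433]]
[[0.5351892  0.09015881 0.06024121]] [[ 0.2260168  -0.25448617]] [[-0.09331466 -0.56812273]]
lower [[0.53390531 0.08978151 0.04      ]]
```

Request:
carry_out(
  rows=[
    [0, 0, 0, 0, -0.006, 0.05, -0.2],
    [0, 0, 0, 0, -0.006, 0.1, -0.2],
    [0, 0, 0, 0, -0.006, 0.138, -0.2],
    [0, 0, 0, 0, -0.006, 0.138, -0.2],
  ],
)

```text
t: 8.7
tool_pos: [0.4969, -0.1996, 0.05]
tool_rot: [0.446, -3.106, -0.005]
contact_force: [-0.4, 0.5, -1.0]
opening: 0.0513
grip_force: 0.0
```

Request:
carry_out(
  rows=[
    [0, 0, 0, 0, 0, 0, 0.2],
    [0, 0, 0, 0, 0, 0, 0.8],
    [0, 0, 0, 0, 0, 0, 0.8],
    [0, 0, 0, 0, 0, 0, 0.8],
  ],
  force=60,
)

```text
t: 9.1
tool_pos: [0.4993, -0.201, 0.0537]
tool_rot: [-0.446, 3.108, -0.002]
contact_force: [1.0, -0.6, 1.0]
opening: 0.0185
grip_force: 58.6
```

```bash
python3 o.py
```

```text
t 9.1
q [-0.521, 0.0271, 1.954, -0.0, 1.1588, -2.377]
tool_pos [0.4993, -0.201, 0.0537]
tool_rot [-0.4463, 3.1084, -0.0016]
contact_force [0.9722, -0.6472, 0.9667]
opening 0.0185
grip_force 58.5929
```

Request:
carry_out(
  rows=[
    [0, 0, 0, 0, 0, -0.08, 0.8],
    [0, 0, 0, 0, 0, -0.2, 0.8],
    [0, 0, 0, 0, 0, -0.31, 0.8],
    [0, 0, 0, 0, 0, -0.31, 0.8],
    [0, 0, 0, 0, 0, -0.31, 0.8],
  ],
)

```text
t: 9.6
tool_pos: [0.4992, -0.2009, 0.1469]
tool_rot: [-0.446, 3.108, -0.002]
contact_force: [0.8, -0.6, -0.4]
opening: 0.0182
grip_force: 59.4
```

```bash
python3 o.py; python3 - <<'E'
from push import *
P=np.array([.5348,.0903,.147]);w=[p+(P-p)*k/8 for k in range(1,9)]+[P,P]
for i in(0,5): p,r=rows(p,r,[(P,yaw) for P in w[i:i+5]],.8);print()
E
```

```text
t 9.6
q [-0.5209, -0.0892, 1.8971, -0.0, 1.3314, -2.3769]
tool_pos [0.4992, -0.2009, 0.1469]
tool_rot [-0.4462, 3.108, -0.0022]
contact_force [0.8462, -0.6095, -0.3815]
opening 0.0182
grip_force 59.4408
[-0.0005, 0.0005, -0.0002, -0.048, 0.112, -0.0, 0.8]
[-0.0005, 0.0005, -0.0002, -0.097, 0.225, -0.0, 0.8]
[-0.0005, 0.0005, -0.0002, -0.145, 0.337, -0.0, 0.8]
[-0.0005, 0.0005, -0.0002, -0.193, 0.449, -0.001, 0.8]
[-0.0005, 0.0005, -0.0002, -0.242, 0.561, -0.001, 0.8]

[0.0, -0.0, -0.0, -0.048, 0.112, -0.0, 0.8]
[0.0, -0.0, -0.0, -0.097, 0.224, -0.0, 0.8]
[0.0, -0.0, -0.0, -0.145, 0.337, -0.0, 0.8]
[0.0, -0.0, -0.0, -0.145, 0.337, -0.0, 0.8]
[0.0, -0.0, -0.0, -0.145, 0.337, -0.0, 0.8]
```

Request:
carry_out(
  rows=[
    [0, 0, 0, -0.048, 0.112, 0, 0.8],
    [0, 0, 0, -0.097, 0.225, 0, 0.8],
    [0, 0, 0, -0.145, 0.337, 0, 0.8],
    [0, 0, 0, -0.193, 0.449, 0, 0.8],
    [0, 0, 0, -0.242, 0.561, 0, 0.8],
  ],
)

```text
t: 10.1
tool_pos: [0.5196, -0.0171, 0.1435]
tool_rot: [0.446, -3.106, -0.002]
contact_force: [0.7, -0.6, 0.4]
opening: 0.0183
grip_force: 59.4
```

Request:
carry_out(
  rows=[
    [0, 0, 0, -0.048, 0.112, 0, 0.8],
    [0, 0, 0, -0.097, 0.224, 0, 0.8],
    [0, 0, 0, -0.145, 0.337, 0, 0.8],
    [0, 0, 0, -0.145, 0.337, 0, 0.8],
    [0, 0, 0, -0.145, 0.337, 0, 0.8],
  ],
)

```text
t: 10.6
tool_pos: [0.5331, 0.091, 0.1438]
tool_rot: [0.449, -3.106, 0.0]
contact_force: [-0.8, -1.3, -0.7]
opening: 0.0179
grip_force: 59.5
```

Request:
carry_out(
  rows=[
    [0, 0, 0, 0, 0, 0, 0.8],
    [0, 0, 0, 0, 0, 0.09, 0.8],
    [0, 0, 0, 0, 0, 0.09, 0.8],
    [0, 0, 0, 0, 0, 0.09, 0.8],
  ],
)

```text
t: 11.0
tool_pos: [0.5336, 0.0896, 0.1181]
tool_rot: [0.444, -3.108, -0.0]
contact_force: [0.5, 0.1, -0.4]
opening: 0.018
grip_force: 59.5
```

```bash
python3 o.py; python3 look.py l4 175 150 80 110 205 150 80 110; python3 -c "
from h import *
from station import get_obs
from scipy.spatial.transform import Rotation as Rn
o=get_obs();z=Rn.from_rotvec(o['tool_rot']).as_matrix()[:,2];print(z)
for d in(-.0268,.0037,.0427):print(np.add(o['tool_pos'],z*d),(proj('side',np.add(o['tool_pos'],z*d))-[205,150])*5+[402,2])"
```

```text
t 11.0
q [0.0288, -0.0478, 1.909, -0.0001, 1.2828, -1.8257]
tool_pos [0.5336, 0.0896, 0.1181]
tool_rot [0.4439, -3.1077, -0.0003]
contact_force [0.4659, 0.0898, -0.3519]
opening 0.018
grip_force 59.4705
[ 1.05116320e-03 -4.75546602e-05 -9.99999446e-01]
[0.53479819 0.08995035 0.14657462] [[637.56302256 143.25497776]]
[0.53483025 0.0899489  0.11607464] [[638.19850843 201.02291828]]
[0.53487125 0.08994704 0.07707466] [[638.96854794 271.02226566]]
```

View pics/l4.png

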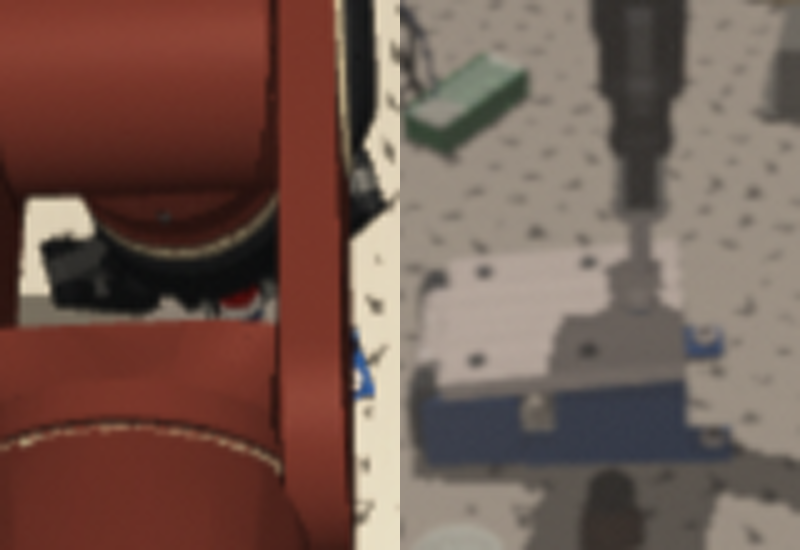

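The side view shows the shank above the lid hole at column 640, matching the predicted 638–639, with the post in its channel. Lowering the pin gradually.

Request:
carry_out(
  rows=[
    [0, 0, 0, 0, 0, 0.025, 0.8],
    [0, 0, 0, 0, 0, 0.05, 0.8],
    [0, 0, 0, 0, 0, 0.07, 0.8],
    [0, 0, 0, 0, 0, 0.09, 0.8],
    [0, 0, 0, 0, 0, 0.09, 0.8],
  ],
)

```text
t: 11.6
tool_pos: [0.5335, 0.0906, 0.0904]
tool_rot: [0.446, -3.107, -0.0]
contact_force: [-0.1, 0.5, -1.0]
opening: 0.0182
grip_force: 59.5
```

```bash
python3 o.py
```

```text
t 11.6
q [0.0306, -0.0141, 1.9264, 0.0, 1.2316, -1.8256]
tool_pos [0.5335, 0.0906, 0.0904]
tool_rot [0.4464, -3.1074, -0.0004]
contact_force [-0.0526, 0.4798, -0.9665]
opening 0.0182
grip_force 59.469
```

Request:
carry_out(
  rows=[
    [0, 0, 0, 0, 0, 0.02, 0.8],
    [0, 0, 0, 0, 0, 0.04, 0.8],
    [0, 0, 0, 0, 0, 0.06, 0.8],
    [0, 0, 0, 0, 0, 0.06, 0.8],
  ],
)

```text
t: 12.0
tool_pos: [0.5334, 0.0905, 0.0725]
tool_rot: [0.446, -3.107, -0.0]
contact_force: [0.3, 0.3, -1.0]
opening: 0.018
grip_force: 59.5
```

Request:
carry_out(
  rows=[
    [0, 0, 0, 0, 0, 0.01, 0.8],
    [0, 0, 0, 0, 0, 0.02, 0.8],
    [0, 0, 0, 0, 0, 0.03, 0.8],
    [0, 0, 0, 0, 0, 0.03, 0.8],
  ],
)

```text
t: 12.4
tool_pos: [0.5344, 0.0905, 0.0649]
tool_rot: [0.447, -3.11, 0.0]
contact_force: [-1.2, -0.2, 1.5]
opening: 0.0183
grip_force: 59.7
```

```bash
python3 o.py
```

```text
t 12.4
q [0.0304, 0.0209, 1.9391, -0.0002, 1.1817, -1.8255]
tool_pos [0.5344, 0.0905, 0.0649]
tool_rot [0.4465, -3.1096, 0.0002]
contact_force [-1.2454, -0.1734, 1.5149]
opening 0.0183
grip_force 59.7291
```

Request:
carry_out(
  rows=[
    [0, 0, 0, 0, 0, 0.007, 0.8],
    [0, 0, 0, 0, 0, 0.014, 0.8],
    [0, 0, 0, 0, 0, 0.02, 0.8],
    [0, 0, 0, 0, 0, 0.02, 0.8],
  ],
)

```text
t: 12.8
tool_pos: [0.5345, 0.0905, 0.0592]
tool_rot: [-0.447, 3.11, -0.0]
contact_force: [-3.9, -0.1, 4.4]
opening: 0.0186
grip_force: 60.2
```

Request:
carry_out(
  rows=[
    [0, 0, 0, 0, 0, 0.003, 0.8],
    [0, 0, 0, 0, 0, 0.003, 0.8],
    [0, 0, 0, 0, 0, 0.003, 0.8],
  ],
)

```text
t: 13.1
tool_pos: [0.5345, 0.0905, 0.0591]
tool_rot: [0.447, -3.109, 0.0]
contact_force: [-4.5, -0.9, 9.1]
opening: 0.0182
grip_force: 60.7
```

Request:
carry_out(
  rows=[
    [0, 0, 0, 0.002, 0, 0.002, 0.8],
    [0, 0, 0, 0.004, 0, 0.004, 0.8],
    [0, 0, 0, 0.004, 0, 0.004, 0.8],
  ],
)

```text
t: 13.4
tool_pos: [0.5345, 0.0904, 0.059]
tool_rot: [-0.446, 3.107, 0.0]
contact_force: [-5.0, -0.5, 12.0]
opening: 0.0178
grip_force: 60.9
```

Request:
carry_out(
  rows=[
    [0, 0, 0, 0, 0, 0.002, 0.8],
    [0, 0, 0, 0, 0, 0.002, 0.8],
    [0, 0, 0, 0, 0, 0.002, 0.8],
  ],
)

```text
t: 13.7
tool_pos: [0.5345, 0.0905, 0.0589]
tool_rot: [-0.446, 3.108, 0.0]
contact_force: [-6.2, 0.3, 15.2]
opening: 0.0179
grip_force: 61.2
```

```bash
python3 o.py; python3 look.py l5 175 150 80 110 200 155 80 110
```

```text
t 13.7
q [0.0302, 0.0282, 1.9429, 0.0004, 1.1684, -1.8261]
tool_pos [0.5345, 0.0905, 0.0589]
tool_rot [-0.4464, 3.1076, 0.0002]
contact_force [-6.1653, 0.3045, 15.1677]
opening 0.0179
grip_force 61.2475
```

View pics/l5.png

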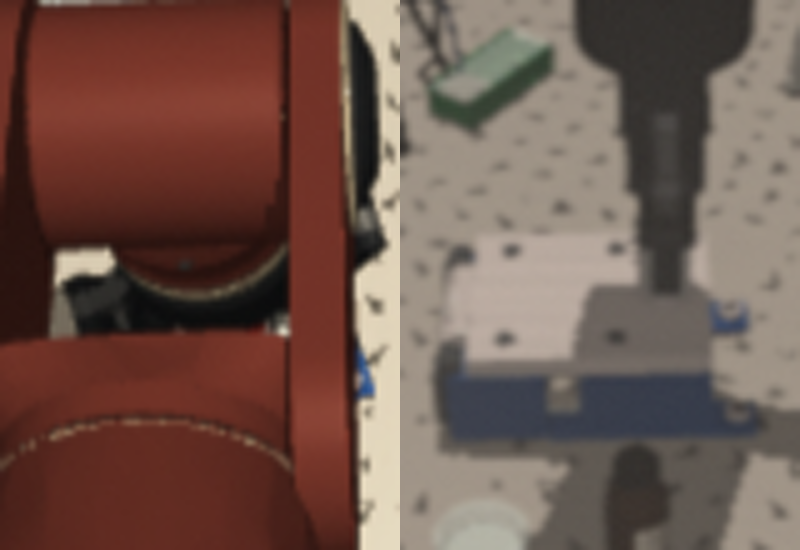

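```bash
python3 -c "
from h import *
v=np.load('jig.npy')
for a in(0,.04,.09):print(a,[((proj('side',T(v,lid(a,r,.0085,y)))-[200,155])*5+[402,2]).round().tolist() for r,y in((.118,.045),(.118,-.045),(.078,-.03),(.078,.03))])"; python3 o.py
```

```text
0 [[[714.0, 355.0]], [[706.0, 231.0]], [[623.0, 252.0]], [[623.0, 335.0]]]
0.04 [[[713.0, 347.0]], [[705.0, 224.0]], [[622.0, 247.0]], [[622.0, 330.0]]]
0.09 [[[711.0, 337.0]], [[704.0, 214.0]], [[621.0, 241.0]], [[621.0, 323.0]]]
t 13.8
q [0.0302, 0.0281, 1.9429, 0.0004, 1.1683, -1.8261]
tool_pos [0.5345, 0.0905, 0.0589]
tool_rot [-0.4464, 3.1075, 0.0001]
contact_force [-6.0942, -0.5181, 15.4782]
opening 0.0179
grip_force 61.2472
```

The side view shows the lid's free corners at about (712,360) and (708,236). The fit predicts (714,355) and (706,231) for fully shut, so the lid is closed. The tool height also matches the pin being home, with about 15 N holding it down. Handing in.

```bash
python3 -c "
from station import finish_job
print(finish_job())"
```

```text
the job is handed in; nothing more can be done
None
```

I handed the job in at about 14 s with the lid folded down, the pin home through both holes, and the arm still pressing it down at about 15 N, so the jig stays shut; the post was still in its channel and I saw no sign of the vials or dish moving, but no verdict came back.

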